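Load a bearing plate past the spring stop of a fixture

TASK

Load the flat steel bearing plate into the fixture: with the fingertips press the spring bar behind the plate down and, keeping it down, push the plate's rear edge so that the plate slides over the sunken stop tooth; then push it on to the end stop and come away, so that the tooth springs up fully behind it. Only press and push: do not lift the plate or pull it back out, and leave the small parts round the fixture where they are.

Things in the scene. Friction and masses are not known exactly. Their poses are not given: they have to be found in the camera images.
- fixture: Loading fixture fixed on the bench: straight channel with grey side walls on a dark steel base, 266 x 150 mm, 54 mm high. Origin: centre of its underside. +x is the loading direction, from the open rear end to the end stop; z up. All x, y, z below are in this frame. The plate slides on two runners with tops at z = 28 mm, from x = -133 to +113 mm; between them is a slot 52 mm wide (y = 0).
- end_stop (a point): Middle of the inner face of the dark end stop, x = +113, z = 37 mm of the fixture. The walls leave 93 mm for the 90 mm wide plate; dark keeper strips along both sides (z = 48 to 54 mm) overlap the plate's edges with 2 mm play and leave an 81 mm wide opening, open from above.
- press_bar (a joint): Travel of the spring bar, m: 0 = up, 0.012 = fully down on its stop; springs back by itself. It sinks straight and level wherever it is pressed; about 4 N starts it, 10 N holds it at the bottom. The plate passes the tooth only while this is over 0.007 (aim for 0.009). Once the plate's front edge covers the tooth, the plate itself keeps the tooth down (reads about 0.005 to 0.007).
- bar_rear (a point): Point on the flat ribbed top of the spring bar, at x = -105, y = 0, z = 27 mm of the fixture when up; moves down with it. The dark steel bar is 48 mm wide and fills the slot from x = -123 to +39 mm, passing under the plate; behind the plate it is open from above, and a tip pressing it can slide along it.
- tooth_top (a point): Middle of the top of the stop tooth, which stands on the bar's front end and blocks the plate: 8 mm along x (+31 to +39 mm), 40 mm across, 8 mm above the bar. Top at z = 35 mm when up, 28 mm or a little more when under the plate; moves with the bar. A tip that follows the plate over it must be higher than that.
- plate_center (a point): Centre of the loose steel bearing plate (70 mm along the channel, 90 across, 18 thick, about 0.5 kg, low 36 mm round boss 4 mm high on top). z = 37 mm of the fixture on the runners. Its flat rear edge is 35 mm behind this point. Starts with its front edge 4 to 20 mm short of the tooth. Home against the end stop: this point at x = +78 mm, rear edge at x = +43 mm, 4 mm past the tooth.
- brass_fitting: Bystander: brass threaded fitting standing upright, 24 x 27 x 40 mm; origin at the centre of its underside.
- bolt_4: Bystander: pale hexagon bolt lying on its side, 28 x 58 x 17 mm; origin at the centre of its underside.
- nut_4: Bystander: pale hexagon nut lying flat, 23 x 25 x 11 mm; origin at the centre of its underside.
- cap_nut_a: Bystander: small blue capped nut standing upright, 19 x 22 x 20 mm; origin at the centre of its underside.
- plate: The bearing plate itself (see plate_center); origin at the centre of its underside, 9 mm below that point.
Not all that is in view belongs to the job. What is shaped like the plate but blue is not meant.

How it is judged:
By the outcome, as a careful person would: the job done as asked, in the order asked, and still so for the second after the job is handed in, with the robot touching nothing.
It also fails if it takes over 38 s, if anything falls off the work surface, if the arm or the gripper's body presses on something with over 40 N, if the wrist force passes 120 N, or if a joint passes its speed limit or range.

ROBOT

A 6-joint arm with a two-finger parallel gripper is mounted at the origin on a cart in front of the work surface, level with it; the furniture and walls round the work are solid. World frame = base frame: x ahead of the robot, y to its left, z up, the work surface at z = 0. Lengths are in mm, angles in rad, forces in N, time in s.
With the tool pointing down it reaches from about 400 to 925 mm from the base axis. Payload 12.5 kg.
Tool frame: the origin (TCP) lies midway between the tips of the shut fingers; the grasp point (between the pads) lies env.grasp_offset behind it (env.grasp_offset is the distance from the TCP to the grasp point, in mm); x points along the fingers, y is the direction in which the jaws open and shut, and the axes are right-handed (so a half turn about x gives the same grasp; the last joint's range is limited). The gripper opens to 95 mm and grips with 3 to 60 N. Pads are 20 mm wide; open, the fingers measure 119 mm over their backs; the gripper's body (75 mm by 180 mm) begins 59 mm behind the grasp point.
Start: joints at [-1.339, 0.491, 1.559, -0, 1.092, -0.106], TCP at [207.156, -589.689, 214.661] pointing down, gripper open.
Joint ranges: [-3.1, 3.1], [-0.84, 2.19], [0.05, 2.79], [-1.13, 4.28], [0.06, 2.93], [-2.69, 2.69]. Speed limits (rad/s): [2.22, 2.22, 2.79, 3.14, 3.14, 3.14].

INTERFACE

Orientations are given as [roll, pitch, yaw] about the fixed x, y, z axes, in that order (R = Rz(yaw) Ry(pitch) Rx(roll)).
In Python, from cell import env gives the robot as it stands.
- The arm moves only by the tool apply_moves, never from a script. Its arguments are lists of equal length, an entry for each row: "offset": the shift along the world's x, y, z in units of 25 mm (1.0 is 25 mm), a list of three; "yaw": the turn about the world's z in units of 6 degrees (1.0 is 6 degrees); "jaw": the closure, from -1 (fully open) to 1 (shut), so that 0 is half open. A call has 1 to 20 rows; each row is the pose to reach, as a shift and turn from the pose measured when the call began; what a row does not reach only later rows make up. A row lasts 1/8 s, in which the tool goes at most 62.5 mm and 10.7 degrees, less where a joint would pass 70% of its speed; a pose out of reach is approached as far as the arm can. A call with a gripper value outside its range is refused whole. The fingers move at their own pace and stop on an object; the grip force is fixed at half the most. Time passes only in rows, so rows that repeat a pose let the fingers close. It gives the time, the measured TCP pose, the force and the opening at its end, in the units of the state.
- env.state(): the state, without advancing time (a new reading comes with each control period).
- env.read_camera(name): name is "side" or "top" or "wrist"; returns a dict with "frame" (480x640x3 uint8, red, green, blue), "fx", "fy", "cx", "cy" (pixels), "xyz" and "rotation" of the camera in the world; the wrist camera has in their place "hand_eye" (4x4, takes a point from camera to tool coordinates, whose origin is the TCP and whose axes are the tool frame's). Camera axes: x right, y down, z forward; pixel columns grow to the right and rows downward; lengths in mm; the calibration is good to about 2 mm. A picture is of the moment at which its call begins: read the wrist's pose just before it. There is no depth.
- env.job_done(): hands the job in, once; it reports no verdict.
The state is a dict: "t": time; "joints": joint angles; "qvel": joint speeds; "tau": joint torques, N m; "eef_pos": TCP position; "tcp_rot": TCP orientation; "ft_force": force on the tool from outside, world axes, zero at the start; "moment": the same for the moment, N m; "opening": opening from 0.0 (shut) to 1.0 (fully open).
Only numpy, scipy, OpenCV 4.12 (cv2) and the standard library are available. Lean on these libraries where they do the work, as an engineer would, in place of code of your own. Each camera call takes 0.05 s, during which the arm holds its last target.

## Working session

There is one attempt and no reset: what is moved stays moved. The work goes in short steps, Python scripts to look and compute and a tool call to move; the robot and the scene stay as the last step left them, time stands still between calls to the robot, and variables do not carry over. Pictures are saved under pics/ and viewed, and the job is handed in when it is done.

Besides the shell and the picture viewer there is one more tool, called after "Request:" as name(argument=value, ...), one argument or row to a line, values as JSON. apply_moves: Moves the arm, as the interface text tells. Its arguments: {"type":"object","properties":{"offset":{"type":"array"},"yaw":{"type":"array"},"jaw":{"type":"array"}},"required":["offset","yaw","jaw"]}

```bash
mkdir -p pics; ls; python3 - <<'E'
from cell import env
import cv2
s=env.state(); print(s, env.grasp_offset)
for n in ("top","side"):
    c=env.read_camera(n); cv2.imwrite(f"pics/{n}0.png",c["frame"][:,:,::-1])
    print(n,{k:c[k] for k in c if k!="frame"})
E
```

```text
pics
{'t': 0.0, 'joints': array([-1.33860348e+00,  4.91538373e-01,  1.55945888e+00,  1.97437551e-05,
        1.09164477e+00, -1.05568579e-01]), 'qvel': array([-0.00080784,  0.00144693, -0.00015609, -0.00045164, -0.00050503,
        0.00034572]), 'tau': array([-4.03589456e-04, -6.12648296e+01, -2.58182627e+01,  6.92657358e-02,
        4.82325337e-02, -1.19999345e-04]), 'eef_pos': array([ 207.100311  , -589.44247615,  214.07164772]), 'tcp_rot': array([-1.69305022,  1.56974681,  1.78629475]), 'ft_force': array([ 0.10985153, -0.64980716,  0.42262596]), 'moment': array([-0.04488401,  0.01540597, -0.04488784]), 'opening': 0.9992306645066668} 18.8
top {'fx': 501.61053630421276, 'fy': 501.61053630421276, 'cx': 314.7985434368224, 'cy': 240.20861718553562, 'xyz': array([ 383.66620487, -203.25660097,  897.97585734]), 'rotation': array([-2.9415403 , -0.01633904, -1.59082966])}
side {'fx': 595.7917966608728, 'fy': 595.7917966608728, 'cx': 316.4413332092047, 'cy': 241.86723522173753, 'xyz': array([  493.52422741, -1010.93447115,   408.74972158]), 'rotation': array([-1.95891976, -0.01573049, -0.09464878])}
```

View pics/top0.png

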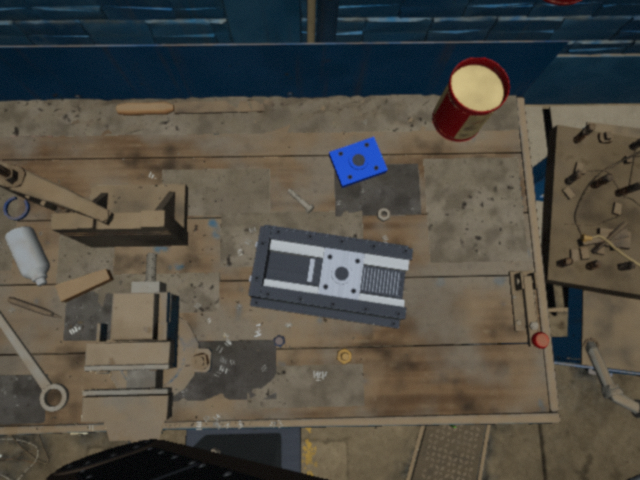

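View pics/side0.png

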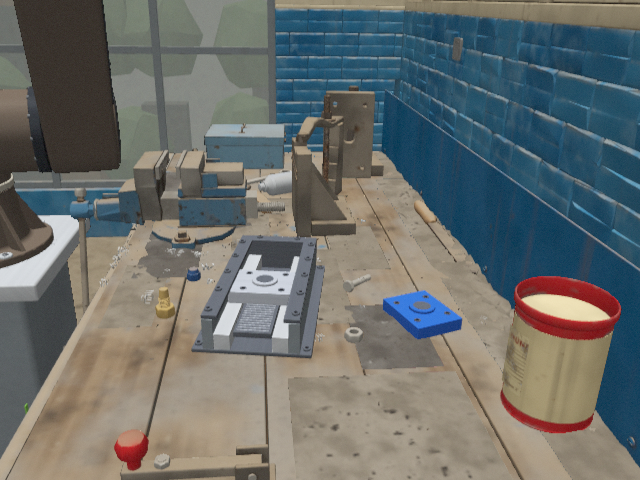

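```bash
cat > h.py <<'E'
import numpy as np, cv2
from scipy.spatial.transform import Rotation as R
from cell import env
def ray(c,u,v):
    M=R.from_euler('xyz',c["rotation"]).as_matrix()
    return np.array(c["xyz"]), M@np.array([(u-c["cx"])/c["fx"],(v-c["cy"])/c["fy"],1.])
def onz(c,u,v,z):
    o,d=ray(c,u,v); return o+d*(z-o[2])/d[2]
def proj(c,p):
    M=R.from_euler('xyz',c["rotation"]).as_matrix(); q=M.T@(np.array(p)-c["xyz"])
    return np.array([c["fx"]*q[0]/q[2]+c["cx"],c["fy"]*q[1]/q[2]+c["cy"]])
E
python3 - <<'E'
import cv2
a=cv2.imread("pics/top0.png")[215:335,240:420]; cv2.imwrite("pics/topc.png",cv2.resize(a,None,fx=4.4,fy=4.4,interpolation=cv2.INTER_CUBIC))
a=cv2.imread("pics/side0.png")[225:365,185:335]; cv2.imwrite("pics/sidec.png",cv2.resize(a,None,fx=4,fy=4,interpolation=cv2.INTER_CUBIC))
E
```

```text
(no output)
```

View pics/topc.png

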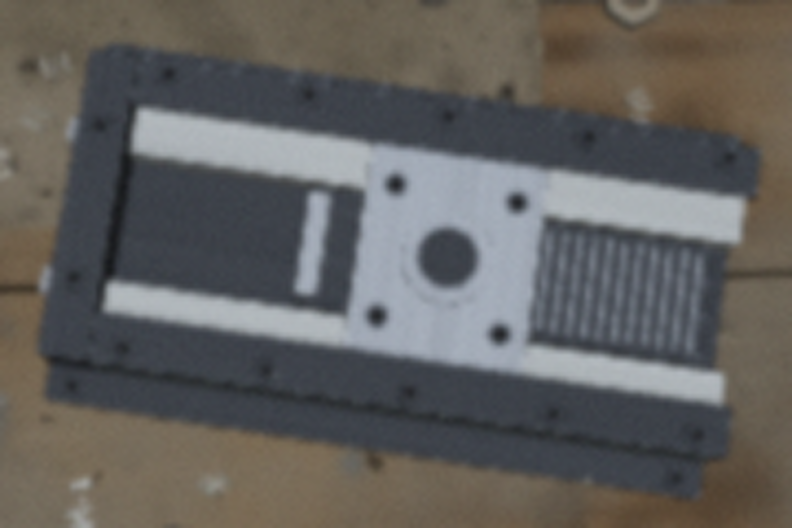

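View pics/sidec.png

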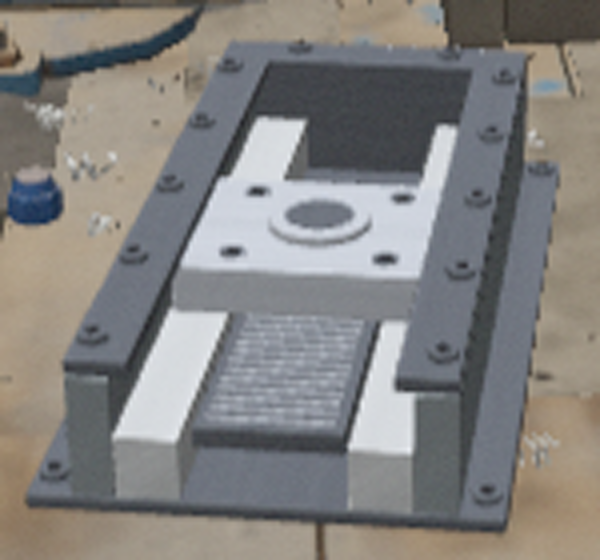

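```bash
python3 - <<'E'
from h import *
c=env.read_camera("top")
z=lambda u,v,h: onz(c,240+u/4.4,215+v/4.4,h)
rl=z(741,242,28); rr=z(725,372,28); fl=z(130,155,28); fr=z(107,283,28)
print("slot w",np.linalg.norm(rl-rr),np.linalg.norm(fl-fr), "len",np.linalg.norm(fl-rl),np.linalg.norm(fr-rr))
rm=(rl+rr)/2
for a,b in((rl,fl),(rr,fr)): d=b-a; print("yaw",np.degrees(np.arctan2(d[1],d[0])))
t=z(312,243,35); print("tooth",t,"rearmid",rm,np.linalg.norm(t[:2]-rm[:2]), "tooth yaw",np.degrees(np.arctan2(*(t-rm)[[1,0]])))
# keeper outer corners z54
for p in((95,45),(760,148),(45,357),(727,457)): print(z(*p,54))
P=[z(*p,46) for p in((372,142),(550,168),(527,374),(347,344))]
P=np.array(P);print("plate corners",P[:,:2],P.mean(0),[np.linalg.norm(P[i]-P[(i+1)%4]) for i in range(4)])
E
```

```text
slot w 52.310425722904746 52.0917634307666 len 246.3289380745571 246.27359596700856
yaw 80.79552936043255
yaw 80.74487132989155
tooth [ 505.35296251 -213.05094044   35.        ] rearmid [ 477.96964699 -379.51054342   28.        ] 168.6969039208456 tooth yaw 80.65826754019521
[ 582.39523518 -129.25053502   54.        ]
[ 536.93583038 -388.29561397   54.        ]
[ 460.71992456 -110.3672799    54.        ]
[ 418.06709895 -368.71137475   54.        ]
plate corners [[ 543.3852559  -237.23829112]
 [ 531.81897023 -306.88143014]
 [ 451.47296377 -294.78947339]
 [ 464.29555808 -225.69802515]] [ 497.74318699 -266.15180495   46.        ] [np.float64(70.5970663457252), np.float64(81.25082259703241), np.float64(70.2712398148364), np.float64(79.92720463334156)]
```

```bash
python3 - <<'E'
from h import *
s=env.state(); M=R.from_euler('xyz',s["tcp_rot"]).as_matrix(); print(M.round(3)); a=np.degrees(np.arctan2(M[1,1],M[0,1])); print("jaw yaw",a)
c=env.read_camera("side")
o=np.array([499.3,-248.2,0]); f=np.array([.1604,.987,0]); l=np.array([-.987,.1604,0])
im=c["frame"][:,:,::-1].copy()
for x,y,z in((-133,26,28),(-133,-26,28),(-105,0,27),(35,0,35),(-53,40,46),(-53,-40,46),(-133,75,0),(-133,-75,0),(-53,45,28),(-133,40.5,54)):
    p=proj(c,o+x*f+y*l+[0,0,z]); print((x,y,z),p.round(1)); cv2.circle(im,tuple(int(v) for v in p.round()),1,(0,0,255),-1)
cv2.imwrite("pics/sidec2.png",cv2.resize(im[225:365,185:335],None,fx=4,fy=4))
t=o-82*f; d=t-s["eef_pos"]; print("shift",d, d/25, s["eef_pos"])
E
```

```text
[[-0.     0.331 -0.943]
 [ 0.001 -0.943 -0.331]
 [-1.    -0.001 -0.   ]]
jaw yaw -70.64505370674699
(-133, 26, 28) [228.5 334.6]
(-133, -26, 28) [270.9 336.6]
(-105, 0, 27) [253.5 324.7]
(35, 0, 35) [269.  271.9]
(-53, 40, 46) [229.7 291.1]
(-53, -40, 46) [289.5 293.8]
(-133, 75, 0) [190.3 352.2]
(-133, -75, 0) [310.9 358.3]
(-53, 45, 28) [226.6 302.9]
(-133, 40.5, 54) [215.7 315.3]
shift [ 279.05520555  260.38203171 -214.20295621] [11.16220822 10.41528127 -8.56811825] [ 207.09199445 -589.51603171  214.20295621]
```

View pics/sidec2.png

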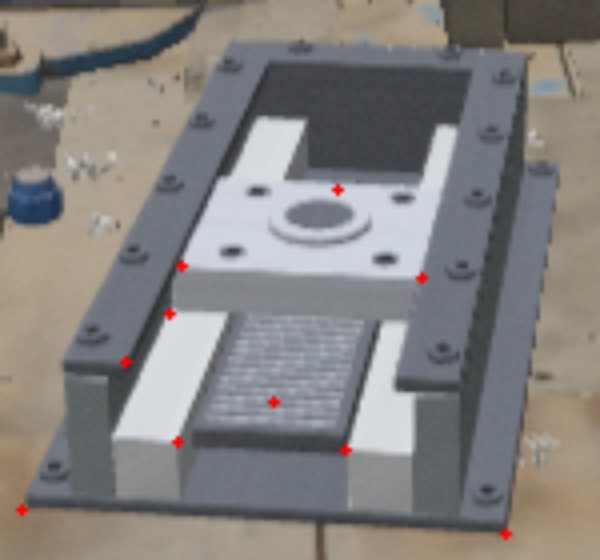

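Request:
apply_moves(
  offset=[
    [1.1, 1.0, 0],
    [2.2, 2.1, 0],
    [3.3, 3.1, 0],
    [4.5, 4.2, 0],
    [5.6, 5.2, 0],
    [6.7, 6.3, 0],
    [7.8, 7.3, 0],
    [8.9, 8.3, -1],
    [10, 9.4, -2],
    [11.16, 10.42, -3],
    [11.16, 10.42, -4],
    [11.16, 10.42, -5],
    [11.16, 10.42, -5],
    [11.16, 10.42, -5],
  ],
  yaw=[1, 2, 3, 4, 5, 6, 7, 8, 9, 10.24, 10.24, 10.24, 10.24, 10.24],
  jaw=[1, 1, 1, 1, 1, 1, 1, 1, 1, 1, 1, 1, 1, 1],
)

```text
t: 1.95
eef_pos: [486.4, -329.4, 90.1]
tcp_rot: [0.065, 1.57, -1.667]
ft_force: [0.3, -0.6, 0.1]
opening: 0.003
```

```bash
cat > st.py <<'E'
from h import *
s=env.state(); M=R.from_euler('xyz',s["tcp_rot"]).as_matrix()
o=np.array([499.3,-248.2,0]); f=np.array([.1604,.987,0]); l=np.array([-.987,.1604,0])
p=s["eef_pos"]-o
print("t",round(s["t"],2),"fix xyz",(p@f).round(1),(p@l).round(1),p[2].round(1),"jaw",np.degrees(np.arctan2(M[1,1],M[0,1])).round(2),"tilt",M[2,0].round(4),"F fx,fy,z",(s["ft_force"]@f).round(1),(s["ft_force"]@l).round(1),s["ft_force"][2].round(1),"open",round(s["opening"],3))
E
cat > pic.py <<'E'
import sys
from h import *
n=sys.argv[1]
c=env.read_camera("side"); a=c["frame"][215:365,175:345,::-1]; a=cv2.resize(a,None,fx=2.6,fy=2.6,interpolation=cv2.INTER_CUBIC)
c=env.read_camera("top"); b=c["frame"][215:335,240:420,::-1]; b=cv2.resize(b,(350,390*350//585),interpolation=cv2.INTER_CUBIC)
o=np.zeros((390,800,3),np.uint8); o[:,:442]=a; o[:b.shape[0],450:]=b; cv2.imwrite(f"pics/{n}.png",o)
E
python3 st.py; python3 pic.py a1
```

```text
t 1.95 fix xyz -82.2 -0.3 90.1 jaw -9.21 tilt -1.0 F fx,fy,z -0.5 -0.4 0.1 open 0.003
```

View pics/a1.png

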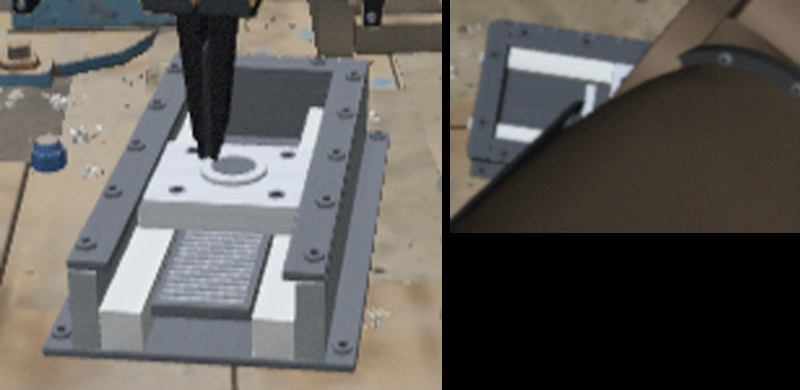

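Request:
apply_moves(
  offset=[
    [0, 0, -0.8],
    [0, 0, -1.6],
    [0, 0, -2.2],
    [0, 0, -2.4],
    [0, 0, -2.5],
    [0, 0, -2.6],
    [0, 0, -2.7],
    [0, 0, -2.8],
    [0, 0, -2.86],
    [0, 0, -2.9],
    [0, 0, -2.92],
    [0, 0, -2.92],
  ],
  yaw=[0, 0, 0, 0, 0, 0, 0, 0, 0, 0, 0, 0],
  jaw=[1, 1, 1, 1, 1, 1, 1, 1, 1, 1, 1, 1],
)

```text
t: 3.55
eef_pos: [486.7, -329.7, 18.4]
tcp_rot: [0.901, 1.568, -0.83]
ft_force: [-2.2, 1.0, 9.2]
opening: 0.008
```

```bash
python3 st.py; python3 pic.py a2
```

```text
t 3.55 fix xyz -82.5 -0.6 18.4 jaw -9.22 tilt -1.0 F fx,fy,z 0.6 2.3 9.2 open 0.008
```

View pics/a2.png

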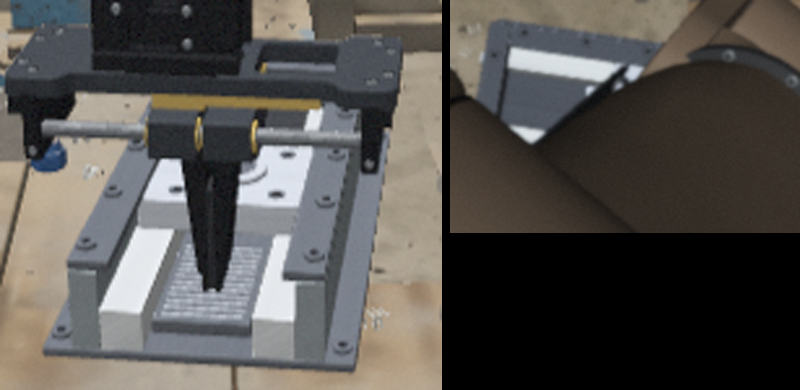

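Request:
apply_moves(
  offset=[
    [0.02, 0.12, -0.1],
    [0.04, 0.24, -0.1],
    [0.06, 0.36, -0.1],
    [0.08, 0.48, -0.1],
    [0.1, 0.6, -0.1],
    [0.12, 0.72, -0.1],
    [0.135, 0.84, -0.1],
    [0.155, 0.96, -0.1],
    [0.155, 0.96, -0.1],
  ],
  yaw=[0, 0, 0, 0, 0, 0, 0, 0, 0],
  jaw=[1, 1, 1, 1, 1, 1, 1, 1, 1],
)

```text
t: 4.78
eef_pos: [492.0, -307.5, 17.6]
tcp_rot: [0.947, 1.563, -0.784]
ft_force: [0.3, -6.1, 9.6]
opening: -0.0
```

```bash
python3 st.py; python3 pic.py a3
```

```text
t 4.78 fix xyz -59.7 -2.3 17.6 jaw -9.21 tilt -1.0 F fx,fy,z -5.9 -1.2 9.6 open -0.0
```

View pics/a3.png

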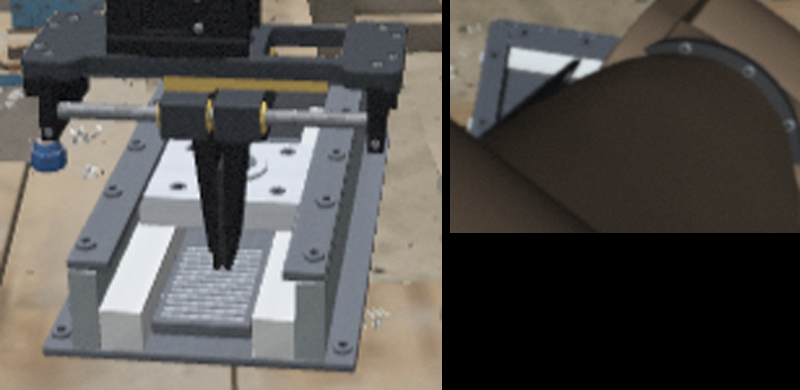

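Request:
apply_moves(
  offset=[
    [-0.03, 0.12, -0.08],
    [-0.03, 0.24, -0.08],
    [-0.03, 0.36, -0.08],
    [-0.01, 0.48, -0.08],
    [0.01, 0.6, -0.08],
    [0.03, 0.72, -0.08],
    [0.05, 0.84, -0.08],
    [0.07, 0.96, -0.08],
    [0.07, 0.96, -0.08],
  ],
  yaw=[0, 0, 0, 0, 0, 0, 0, 0, 0],
  jaw=[1, 1, 1, 1, 1, 1, 1, 1, 1],
)

```text
t: 6.0
eef_pos: [495.4, -285.3, 17.2]
tcp_rot: [0.976, 1.557, -0.755]
ft_force: [0.0, -6.2, 10.3]
opening: 0.007
```

```bash
python3 st.py; python3 pic.py a4
```

```text
t 6.0 fix xyz -37.3 -2.1 17.2 jaw -9.21 tilt -0.9999 F fx,fy,z -6.1 -1.0 10.3 open 0.007
```

View pics/a4.png

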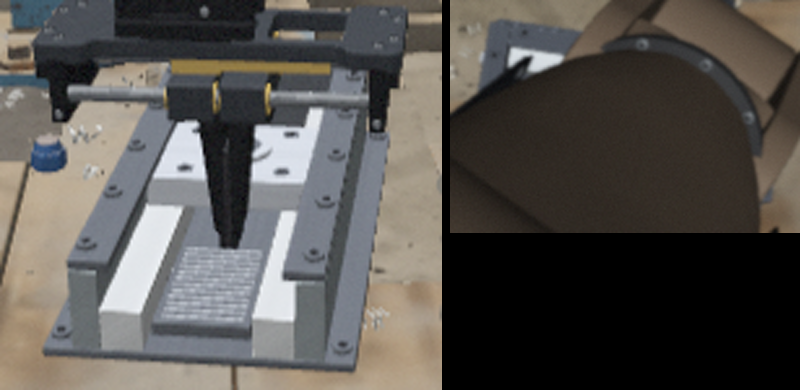

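```bash
python3 - <<'E'
from h import *
c=env.read_camera("side")
o=np.array([499.3,-248.2,0]); f=np.array([.1604,.987,0]); l=np.array([-.987,.1604,0])
for u,v,z in((149,206,28),(190,206,28),(270,184,46),(155,180,46)):
    p=onz(c,175+u/2.6,215+v/2.6,z)-o; print((p@f).round(1),(p@l).round(1))
E
```

```text
-27.3 42.4
-25.2 20.7
-30.8 -23.0
-32.1 37.5
```

Request:
apply_moves(
  offset=[
    [-0.03, 0.12, -0.08],
    [-0.03, 0.24, -0.08],
    [-0.03, 0.36, -0.08],
    [-0.01, 0.48, -0.08],
    [0.01, 0.6, -0.08],
    [0.03, 0.72, -0.08],
    [0.03, 0.72, -0.08],
  ],
  yaw=[0, 0, 0, 0, 0, 0, 0],
  jaw=[1, 1, 1, 1, 1, 1, 1],
)

```text
t: 7.02
eef_pos: [497.8, -269.1, 16.8]
tcp_rot: [0.997, 1.551, -0.734]
ft_force: [0.2, -6.7, 10.0]
opening: 0.006
```

```bash
python3 st.py; python3 pic.py a5
```

```text
t 7.03 fix xyz -20.9 -1.9 16.8 jaw -9.2 tilt -0.9998 F fx,fy,z -6.6 -1.3 10.0 open 0.006
```

View pics/a5.png

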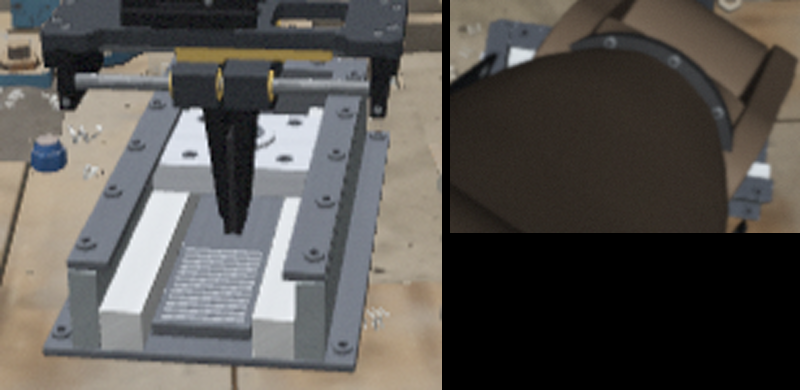

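Request:
apply_moves(
  offset=[
    [-0.03, -0.12, 0.0],
    [-0.05, -0.24, 0.1],
    [-0.07, -0.24, 0.4],
    [-0.09, -0.24, 0.8],
    [-0.11, -0.24, 0.92],
    [-0.11, -0.24, 0.92],
  ],
  yaw=[0, 0, 0, 0, 0, 0],
  jaw=[1, 1, 1, 1, 1, 1],
)

```text
t: 7.88
eef_pos: [495.1, -275.2, 40.1]
tcp_rot: [1.002, 1.55, -0.73]
ft_force: [0.1, 0.4, -0.3]
opening: 0.003
```

```bash
python3 st.py; python3 pic.py a6
```

```text
t 7.88 fix xyz -27.3 -0.2 40.1 jaw -9.21 tilt -0.9998 F fx,fy,z 0.4 -0.0 -0.3 open 0.003
```

View pics/a6.png

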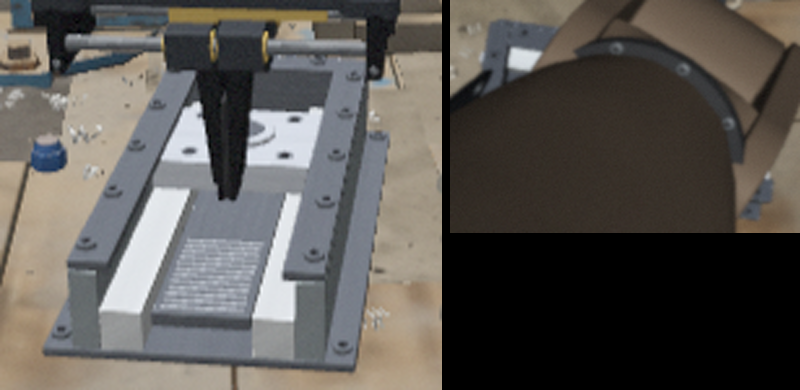

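Request:
apply_moves(
  offset=[
    [0.02, 0.12, 0],
    [0.04, 0.24, 0],
    [0.06, 0.36, 0],
    [0.08, 0.48, 0],
    [0.1, 0.6, 0],
    [0.12, 0.72, 0],
    [0.135, 0.84, 0],
    [0.155, 0.96, 0],
    [0.175, 1.08, 0],
    [0.195, 1.2, 0],
    [0.215, 1.32, 0],
    [0.235, 1.44, 0],
    [0.255, 1.56, 0],
    [0.275, 1.68, 0],
    [0.29, 1.8, 0],
    [0.31, 1.92, 0],
    [0.33, 2.04, 0],
    [0.33, 2.04, 0],
  ],
  yaw=[0, 0, 0, 0, 0, 0, 0, 0, 0, 0, 0, 0, 0, 0, 0, 0, 0, 0],
  jaw=[1, 1, 1, 1, 1, 1, 1, 1, 1, 1, 1, 1, 1, 1, 1, 1, 1, 1],
)

```text
t: 10.22
eef_pos: [503.7, -224.6, 39.7]
tcp_rot: [0.989, 1.549, -0.742]
ft_force: [1.1, -5.9, -2.0]
opening: 0.008
```

```bash
python3 st.py; python3 pic.py a7
```

```text
t 10.22 fix xyz 24.0 -0.6 39.7 jaw -9.19 tilt -0.9998 F fx,fy,z -5.7 -2.0 -2.0 open 0.008
```

View pics/a7.png

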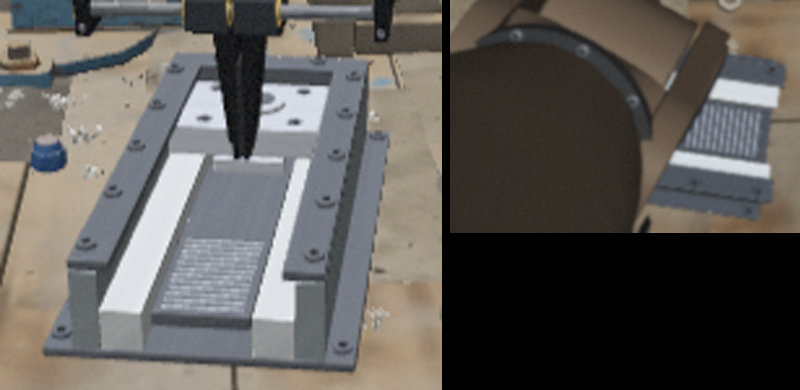

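Request:
apply_moves(
  offset=[
    [0.01, 0.1, 0],
    [0.025, 0.18, 0],
    [0.04, 0.26, 0],
    [0.055, 0.34, 0],
    [0.065, 0.4, 0],
    [0.075, 0.46, 0],
    [0.08, 0.5, 0],
    [0.08, 0.5, 0],
  ],
  yaw=[0, 0, 0, 0, 0, 0, 0, 0],
  jaw=[1, 1, 1, 1, 1, 1, 1, 1],
)

```text
t: 11.32
eef_pos: [505.0, -215.8, 40.0]
tcp_rot: [0.856, 1.546, -0.874]
ft_force: [-14.2, -34.3, -0.2]
opening: 0.003
```

```bash
python3 st.py; python3 pic.py a8
```

```text
t 11.32 fix xyz 32.9 -0.5 40.0 jaw -9.13 tilt -0.9997 F fx,fy,z -36.1 8.5 -0.2 open 0.003
```

View pics/a8.png

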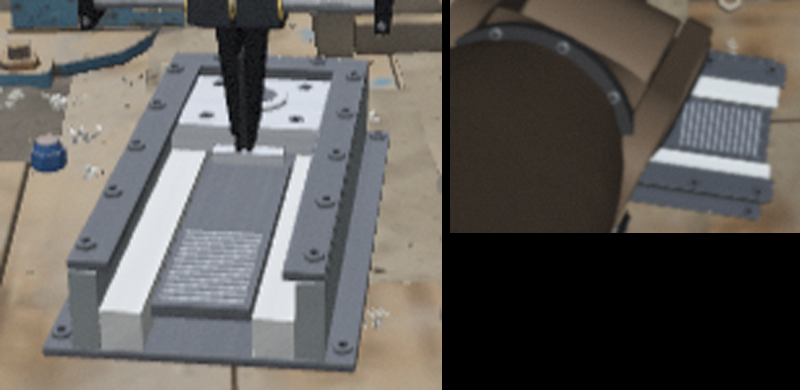

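Request:
apply_moves(
  offset=[
    [-0.02, -0.1, 0.0],
    [-0.05, -0.3, 0.05],
    [-0.08, -0.5, 0.2],
    [-0.08, -0.5, 1],
    [-0.1, -0.6, 2.5],
    [-0.2, -1, 4.5],
    [-1, -3, 6],
    [-2, -5, 6],
    [-3, -7, 6],
    [-4, -9, 6],
    [-4, -11, 6],
    [-4, -12, 6],
    [-4, -12, 6],
  ],
  yaw=[0, 0, 0, 0, 0, 0, 0, 0, 0, 0, 0, 0, 0],
  jaw=[1, 1, 1, 1, 1, 1, 1, 1, 1, 1, 1, 1, 1],
)

```text
t: 13.05
eef_pos: [404.6, -516.7, 189.5]
tcp_rot: [0.868, 1.547, -0.863]
ft_force: [0.0, 0.9, -0.9]
opening: 0.003
```

```bash
python3 st.py; python3 - <<'E'
from h import *
a=env.read_camera("side")["frame"][:,:,::-1];b=env.read_camera("top")["frame"][:,:,::-1]
cv2.imwrite("pics/s9.png",a);cv2.imwrite("pics/t9.png",b)
cv2.imwrite("pics/t9c.png",cv2.resize(b[215:335,240:420],None,fx=4.4,fy=4.4,interpolation=cv2.INTER_CUBIC))
cv2.imwrite("pics/s9c.png",cv2.resize(a[225:365,185:335],None,fx=4,fy=4,interpolation=cv2.INTER_CUBIC))
E
```

```text
t 13.05 fix xyz -280.2 50.3 189.5 jaw -9.21 tilt -0.9997 F fx,fy,z 0.9 0.1 -0.9 open 0.003
```

View pics/t9c.png

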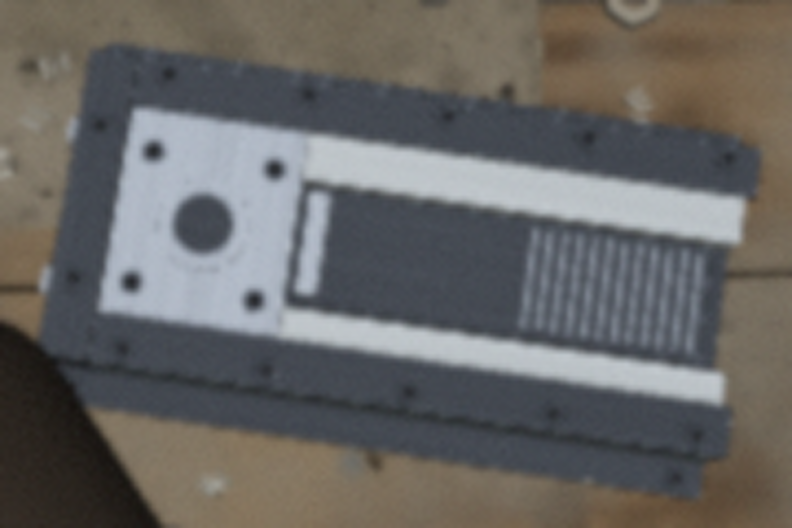

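View pics/s9c.png

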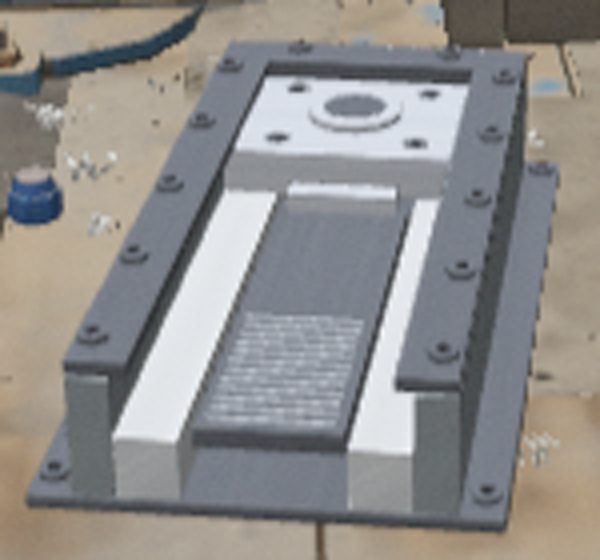

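View pics/t9.png

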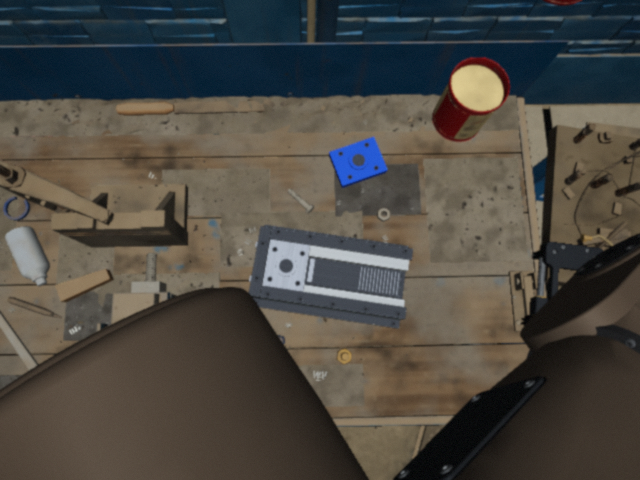

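```bash
python3 - <<'E'
from h import *
c=env.read_camera("top"); o=np.array([499.3,-248.2,0]); f=np.array([.1604,.987,0]); l=np.array([-.987,.1604,0])
for u,v,z in((308,131,46),(280,335,46),(312,243,35),(133,108,46),(99,312,46)):
    p=onz(c,240+u/4.4,215+v/4.4,z)-o; print((p@f).round(1),(p@l).round(1))
a=cv2.imread("pics/side0.png");b=cv2.imread("pics/s9.png")
for nm,(y0,y1,x0,x1) in {"bolt":(265,295,340,375),"nut":(322,345,342,366),"brass":(283,322,152,180),"cap":(262,284,184,204),"bar":(302,337,230,276)}.items():
    print(nm,cv2.absdiff(a,b)[y0:y1,x0:x1].mean().round(2))
E
```

```text
43.4 -42.5
42.7 38.4
35.7 -0.3
112.8 -41.7
113.1 39.6
bolt 10.42
nut 9.58
brass 9.69
cap 9.03
bar 10.64
```

```bash
python3 - <<'E'
import cv2,numpy as np
a=cv2.imread("pics/side0.png",0).astype(np.float32);b=cv2.imread("pics/s9.png",0).astype(np.float32)
for nm,(y0,y1,x0,x1) in {"bolt":(265,295,340,375),"nut":(322,345,342,366),"brass":(283,322,152,180),"cap":(262,284,184,204),"bar":(304,337,230,276)}.items():
    print(nm,cv2.phaseCorrelate(a[y0:y1,x0:x1].copy(),b[y0:y1,x0:x1].copy()))
from cell import env
print(env.job_done())
E
```

```text
bolt ((0.07097868444105515, 0.004015628087778111), 0.9817034226876719)
nut ((-0.10303276402731143, -0.03952634457722759), 1.0190128853751554)
brass ((-0.051253627456095074, -0.03461691329767902), 0.9790151276191076)
cap ((0.03509983782156567, -0.15325854954379992), 0.9579958200454712)
bar ((-0.043827962698120615, 0.0047562969740546635), 0.9855515158010854)
the job is handed in; nothing more can be done
None
```

The plate is loaded against the end stop with the tooth up behind it, and I handed the job in at about 13 s.

**What I did:** With the shut fingertips I pressed the spring bar about 9–10 mm down (roughly 10 N). Keeping it down, I slid forward against the plate's rear edge until its front edge was about 19 mm past the tooth. I then backed off a few mm, raised the tips to z = 40 mm and pushed the plate to the end stop, where the wrist force reached about 36 N. After that I withdrew, and the arm now touches nothing.

**Last checks:**
- **Plate:** in the top view the rear edge is at x ≈ 43 mm and the front edge at x ≈ 113 mm, which is home.
- **Tooth:** its top is seen at the same pixel as before the job. The bar's ribs are within 0.05 px of their starting position in the side view, so the bar is fully up.
- **Small parts:** all four are within about 0.15 px of where they were in the side view, so they did not move.
- **Disagreements:** a plain pixel difference of the small parts and the bar came out at about 10 grey levels. It was the same everywhere, so I took it to be image noise; the shift check above found no motion. No check failed.

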